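Take the long bread board out of a half-open slotted drawer

ROBOT

A 6-joint arm with a two-finger parallel gripper is mounted at the origin on the work surface. World frame = base frame: x ahead of the robot, y to its left, z up, the work surface at z = 0. Lengths are in mm, angles in rad, forces in N, time in s.
With the tool pointing down it reaches from about 325 to 925 mm from the base axis. Payload 3.1 kg.
Tool frame: the origin (TCP) lies at the very end of the fingers, on their centre line; the grasp point (between the pads) lies manip.grip_point_offset behind it (manip.grip_point_offset is the distance from the TCP to the grasp point, in mm); z points along the fingers, y is the direction in which the jaws open and shut (so a half turn about z gives the same grasp; the last joint's range is limited). The gripper opens to 85 mm and grips with 20 to 120 N. Pads are 22 mm wide; open, the fingers measure 114 mm over their backs; the gripper's body (76 mm by 85 mm) begins 54 mm behind the grasp point. The pads swing forward as they close: fully open they stand 13 mm farther back than shut.
Start: joints at [1.029, 0.217, 1.613, -0, 1.311, -0.112], TCP at [260.414, 568.176, 231.3] pointing down, gripper open.
Joint ranges: [-2.75, 2.75], [-0.78, 2.1], [0.31, 2.55], [-1.13, 4.27], [0.13, 2.63], [-2.58, 2.58]. Speed limits (rad/s): [2.79, 2.79, 3.14, 3.14, 3.14, 3.14].

INTERFACE

Orientations are given as a rotation vector (axis times angle).
In Python, from workcell import manip, cams, workorder gives the robot as it stands.
- The arm moves only by the shell command python3 -m creep 'ROWS' [OPENING] [FORCE]. ROWS is JSON, a list of rows, each a list of 6 numbers: the shift along the tool's x, y, z in m, then the turn, a rotation vector about the tool's x, y, z in rad. In form: [[x, y, z, wx, wy, wz], ...]. A call has exactly 10 rows; each row is the pose to reach, as a shift and turn from the pose measured when the call began, along the tool's axes at that moment; what a row does not reach only later rows make up. A row lasts 1/10 s, in which the tool goes at most 50 mm and 8.59 degrees, less where a joint would pass 70% of its speed; a pose out of reach is approached as far as the arm can. A call with a gripper value outside its range is refused whole. OPENING is the opening, from -1 (shut) to 1 (fully open), set as the call begins (- or left out, the last holds). The fingers move at their own pace and stop on an object; FORCE is the grip in N (left out, the last holds). Time passes only in rows, so rows that repeat a pose let the fingers close, or fill a call up. It gives the time, the measured TCP pose, the force and the opening at its end, in the units of the state.
- manip.observe(): the state, without advancing time (a new reading comes with each control period).
- cams.snapshot(name): name is "scene" or "top" or "wrist"; returns (picture, depth): 480x640x3 uint8, red, green, blue; 480x640 float32, mm along the optical axis (not along the pixel's ray), 0 where there is no reading.
- cams.get_calibration(name): a dict with "camera_matrix" (3x3 intrinsics, pixels), "R" (3x3) and "t" (3): a world point X has camera coordinates R X + t. Camera axes: x right, y down, z forward; pixel columns grow to the right and rows downward; lengths in mm; the calibration is good to about 2 mm. A picture is of the moment at which its call begins: read the wrist's pose just before it. get_calibration takes no time and is no camera call; for the wrist camera it gives the pose at the moment of the call.
- workorder.job_done(): hands the job in, once; it reports no verdict.
The state is a dict: "time": time; "qpos": joint angles; "qd": joint speeds; "tau": joint torques, N m; "position": TCP position; "tool_rot": TCP orientation; "contact_force": force on the tool from outside, world axes, zero at the start; "torque": the same for the moment, N m; "width": opening from 0.0 (shut) to 1.0 (fully open).
Only numpy, scipy, OpenCV 4.12 (cv2) and the standard library are available. Lean on these libraries where they do the work, as an engineer would, in place of code of your own. Each camera call takes 0.05 s, during which the arm holds its last target. There are 200 camera calls.

TASK

The slotted drawer of the pantry chest is already out as far as it goes, but the long bread board on edge in it still reaches back under the chest's top. Take the board by its upper edge, tilt its front end up and draw it out slantwise through the gap between the chest's top and the drawer front, and finish while still holding it in the gripper, the whole board well above the chest's top and touching nothing else. Leave the two shorter boards in their slots, the jar and the tin where they stand, and the drawer open.

Things in the scene. Friction and masses are not known exactly. Their poses are not given: they have to be found in the camera images.
- chest: Low pine drawer chest, 375 deep x 496 wide x 189 mm high, fixed. Origin: on the worktop below the top panel's front edge, in the middle of the open drawer's bay. -x points out of the front (the way the drawer opens), y across, z up. The 18 mm top panel spans x = 0 to 375, y = -158 to 338 mm, its underside at z = 171, upper face at 189 mm. A closed second drawer, with a knob, is at +y.
- drawer (a joint): Slide of the open drawer: 0 = open against its stop (so it starts; it comes out no farther), growing in metres as it is pushed back in; friction about 12 N. At 0, in the chest's axes, its inside spans x = -190 (front panel) to 155 mm (back wall) and y = -124 to 124 mm, floor at z = 26 mm, side and back walls up to z = 118 mm. So the opening between top panel and drawer front is 190 mm long.
- drawer_front (a point): Middle of the upper inner edge of the open drawer's front panel, 163 mm above the worktop, axes as the chest's. The panel is 18 mm thick, 280 mm wide; a knob stands 27 mm out from it. Three slots run along the drawer (chest's x), at 0 and 62 mm either side of its middle (chest's y): each 17 mm wide between two wooden strips 6 mm thick and 30 mm high above the drawer's floor.
- long_board: Long bread board: plain brown wooden plank 330 long x 14 thick x 64 mm high, 0.15 to 0.3 kg, evenly heavy, standing loose on its long edge in any one of the three slots, on the drawer's floor (it may lean a little); the one board that reaches to within 12 mm of the drawer front. Origin: middle of its underside; x along it (+x to the back of the chest), y through its thickness, z up.
- long_board_front (a point): Middle of the long board's end face next to the drawer front (165 mm from its middle, half-way up its 64 mm height).
- long_board_rear (a point): Middle of the long board's other end face, the one under the chest's top.
- short_board: A shorter brown wooden board 220 long x 14 thick x 58 mm high standing on edge in another slot. Origin: middle of its underside, x along it. To be left there.
- grip_board: A small brown wooden board on edge in the remaining slot: blade 170 long x 14 thick x 60 mm high, with a tongue-like handle 24 mm high reaching 60 mm past the blade towards the drawer front. Origin: middle of the blade's underside, x along it. To be left there.
- jar: Glass jar with a steel cap, 72 mm diameter, 105 mm high, standing on the chest's top. Origin: centre of its underside. To be left there.
- tin: Tin, 76 mm diameter, 85 mm high, standing on the chest's top. Origin: centre of its underside. To be left there.
There are look-alikes about, which are no part of the job. Leave any blue look-alike of the grip_board alone.

How it is judged:
By the outcome, as a careful person would: the job done as asked, in the order asked, and still so for the second after the job is handed in, while the arm keeps its last pose, push and grip.
It also fails if it takes over 42 s, if anything falls off the work surface, if the arm or the gripper's body presses on something with over 40 N, if the wrist force passes 120 N, or if a joint passes its speed limit or range.

## Working session

There is one attempt and no reset: what is moved stays moved. The work goes in short steps, Python scripts to look and compute and a shell command to move; the robot and the scene stay as the last step left them, time stands still between calls to the robot, and variables do not carry over. Pictures are saved under pics/ and viewed, about 8 in all and at most 12, crops included, and the job is handed in when it is done.

```bash
mkdir -p pics; ls
cat > h.py <<'E'
import numpy as np,cv2
from workcell import manip,cams,workorder
from scipy.spatial.transform import Rotation as Ro
def snap(n,f):
    c=cams.get_calibration(n);p,d=cams.snapshot(n)
    cv2.imwrite('pics/'+f+'.png',p[:,:,::-1]);np.savez('pics/'+f+'.npz',d=d,K=c['camera_matrix'],R=c['R'],t=c['t'],p=p);return p,d,c
def world(f):
    z=np.load('pics/'+f+'.npz');d=z['d'];v,u=np.mgrid[:480,:640]
    r=np.stack([u,v,np.ones_like(u)],-1)@np.linalg.inv(z['K']).T*d[...,None]
    return (r-np.ravel(z['t']))@np.array(z['R'])
E
python3 - <<'E'
from h import *
print(manip.observe(),manip.grip_point_offset)
for n in('scene','top'):
    p,d,c=snap(n,n+'0');print(n,c)
E
```

```text
pics
{'time': 0.0, 'qpos': array([ 1.02880068e+00,  2.17748805e-01,  1.61494705e+00, -3.81169104e-05,
        1.31132114e+00, -1.12198622e-01]), 'qd': array([-0.00180332,  0.00186686, -0.0003179 ,  0.00143955, -0.00039159,
       -0.00190076]), 'tau': array([ 1.14558788e-04, -3.96837580e+01, -3.03855228e+01, -9.78313597e-05,
        9.70517343e-03,  3.54269254e-06]), 'position': array([259.98723734, 567.44556028, 229.96486676]), 'tool_rot': array([-0.66976503, -3.06860418,  0.00362397]), 'contact_force': array([ 0.49711101, -0.30210396, -0.93547125]), 'torque': array([-0.01730774,  0.03083939, -0.04131293]), 'width': 0.9988151789724506} 18.700000000000003
scene {'camera_matrix': array([[444.5623688 ,   0.        , 329.20800866],
       [  0.        , 444.5623688 , 239.71432814],
       [  0.        ,   0.        ,   1.        ]]), 'R': array([[-0.96318201,  0.26881762,  0.00418406],
       [ 0.24923902,  0.89864983, -0.36098254],
       [-0.10079847, -0.34664906, -0.93256319]]), 't': array([ 452.62560348,  -88.53977283, 1082.677522  ])}
top {'camera_matrix': array([[553.96704293,   0.        , 313.87768285],
       [  0.        , 553.96704293, 241.33497045],
       [  0.        ,   0.        ,   1.        ]]), 'R': array([[-0.01968517, -0.99973222,  0.01216485],
       [-0.9961188 ,  0.0185671 , -0.08603833],
       [ 0.08578942, -0.01381132, -0.99621756]]), 't': array([  24.99144548,  467.73133754, 1400.37255752])}
```

View pics/scene0.png

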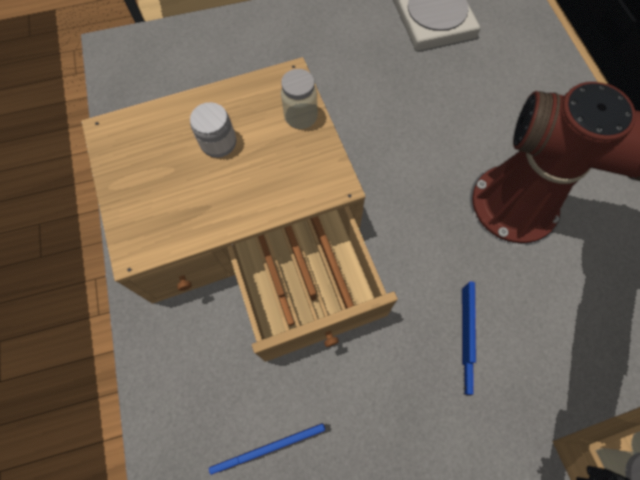

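View pics/top0.png

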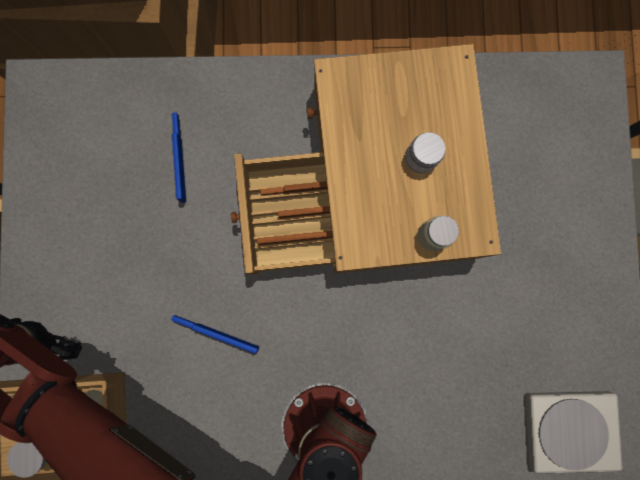

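The slots hold three boards. In the top view: upper (261,190)–(326,185), with a step like the grip_board's handle; middle (279,213)–(330,211), short; lower (258,241)–(330,236), plain and nearest the front, so the likely long_board. Next I measure the chest and enlarge a crop to confirm.

Run:
```python
from h import *
W=world('top0');p=np.load('pics/top0.npz')['p']
m=(abs(W[...,2]-189)<9)
n,l,s,c=cv2.connectedComponentsWithStats(m.astype(np.uint8))
k=1+np.argmax(s[1:,4]);P=W[l==k];print(s[k],np.median(P[:,2]))
r=cv2.minAreaRect(P[:,:2].astype(np.float32));print(r,cv2.boxPoints(r))
cr=cv2.resize(p[140:285,225:345],None,fx=4,fy=4,interpolation=cv2.INTER_CUBIC)
cv2.imwrite('pics/crop1.png',cr[:,:,::-1])
for q in[(258,241),(270,240),(290,239),(310,238),(325,237),(279,213),(300,212),(320,211),(265,190),(300,187),(320,186),(241,215),(440,233),(428,150)]:
    print(q,W[q[1],q[0]].round())
```

```text
[  314    44   187   227 32169] 188.94162076352228
((649.6768798828125, -196.3798370361328), (498.2786865234375, 376.503662109375), 4.844132423400879) [[ 385.53046   -29.839079]
 [ 417.3244   -404.99792 ]
 [ 913.8233   -362.9206  ]
 [ 882.02936    12.238251]]
(258, 241) [465. 153.  91.]
(270, 240) [467. 124.  92.]
(290, 239) [469.  75.  92.]
(310, 238) [471.  26.  89.]
(325, 237) [473. -11.  79.]
(279, 213) [534. 101.  84.]
(300, 212) [536.  50.  81.]
(320, 211) [537.   0.  85.]
(265, 190) [595. 136.  66.]
(300, 187) [598.  49.  83.]
(320, 186) [599.  -1.  87.]
(241, 215) [520. 185. 165.]
(440, 233) [ 457. -242.  295.]
(428, 150) [ 638. -229.  273.]
```

View pics/crop1.png

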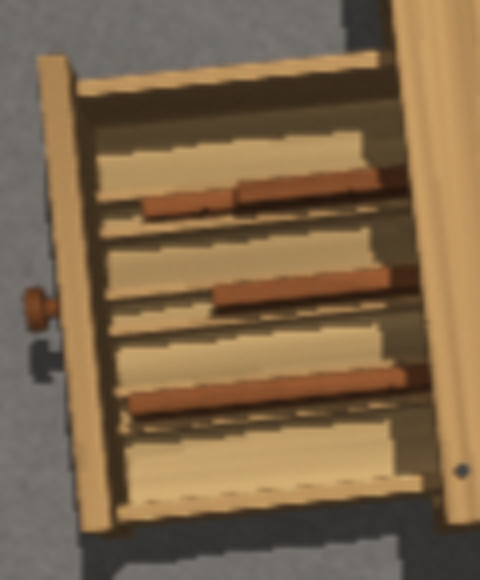

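The crop shows that the lower board ((130,403)–(430,375) in the crop) is plain and starts right behind the front panel, and its top is at z≈91 (26+64). The upper board has a handle step at (237,195) and the middle one starts far back. The lower one is therefore the long_board, in the slot at chest y=-62.

```bash
cat >> h.py <<'E'
A=np.deg2rad(4.84);X=np.array([np.sin(A),-np.cos(A),0]);Y=np.array([np.cos(A),np.sin(A),0]);O=np.array([543.,-17,0])
B=np.stack([X,Y,[0,0,1]],1)   # chest->world
def tochest(p): return (np.asarray(p)-O)@B
def go(x,y,z,th=0,roll=0):
    "row to TCP at chest xyz, tool z down tilted th deg (front of board up)"
    s=manip.observe();R0=Ro.from_rotvec(s['tool_rot'])
    T=Ro.from_matrix(B@Ro.from_euler('y',th,degrees=True).as_matrix()@np.array([[-1,0,0],[0,1,0],[0,0,-1.]]))
    d=R0.inv().apply(O+B@[x,y,z]-s['position'])/1000
    return np.r_[d,(R0.inv()*T).as_rotvec()].round(4).tolist()
def where():
    s=manip.observe();R=B.T@Ro.from_rotvec(s['tool_rot']).as_matrix()
    print('t',round(s['time'],2),'chest tcp',tochest(s['position']).round(1),'toolz',R[:,2].round(3),'tooly',R[:,1].round(3),'F',s['contact_force'].round(1),'w',round(s['width'],3),'q',s['qpos'].round(2))
E
python3 - <<'E'
from h import *
where();print(go(-95,-66,300))
E
cat > plan.py <<'E'
import numpy as np
# board tilt th, grasp g; grasp local u0 toward front from middle, h above underside
def clr(gx,gz,th,u0,h):
    t=np.deg2rad(th);a=np.array([-np.cos(t),np.sin(t)]);n=np.array([np.sin(t),np.cos(t)]);g=np.array([gx,gz])
    P=lambda u,v:g+(u-u0)*a+(v-h)*n
    # signed distance of obstacle boxes to the board rectangle by sampling outline
    o=np.array([P(u,v) for v in(0,64) for u in np.linspace(-165,165,80)]+[P(u,v) for u in(-165,165) for v in np.linspace(0,64,20)])
    c=[o[:,1].min()-26]
    for x0,x1,z0,z1 in((0,375,171,189),(-208,-190,0,163),(155,170,0,118)):
        dx=np.maximum(x0-o[:,0],o[:,0]-x1);dz=np.maximum(z0-o[:,1],o[:,1]-z1)
        d=np.where((dx>0)&(dz>0),np.hypot(dx,dz),np.maximum(dx,dz));c.append(d.min())
        # corners inside board
        for q in((x0,z0),(x0,z1),(x1,z1)):
            r=np.array(q)-g;u=r@a+u0;v=r@n+h
            if abs(u)<165 and 0<v<64:c.append(-min(v,64-v))
    return min(c)
if __name__=='__main__':
    h=51;gx0=-85;u0=-13-gx0
    for th in range(0,36,4):
        best=[]
        for dx in range(-30,61,5):
            for gz in range(77,300,5):
                m=clr(gx0+dx,gz,th,u0,h)
                if m>4:best.append((gz,dx,round(m,1)))
        # per dx range of gz
        print(th,{dx:(min(b[0] for b in best if b[1]==dx),max(b[0] for b in best if b[1]==dx),max(b[2] for b in best if b[1]==dx)) for dx in sorted({b[1] for b in best})})
E
python3 plan.py
```

```text
t 0.1 chest tcp [-606.3 -232.7  230.1] toolz [ 0.002 -0.001 -1.   ] tooly [-0.871  0.492 -0.002] F [ 0.4  0.6 -0.5] w 0.996 q [ 1.03  0.22  1.61 -0.    1.31 -0.11]
[-0.3966, -0.3634, -0.0692, -0.0022, 0.001, 1.0566]
0 {-30: (247, 297, np.float64(57.0)), -25: (247, 297, np.float64(57.0)), -20: (247, 297, np.float64(57.0)), -15: (247, 297, np.float64(57.0)), -10: (247, 297, np.float64(57.0)), -5: (82, 297, np.float64(57.0)), 0: (247, 297, np.float64(57.0)), 5: (247, 297, np.float64(57.0)), 10: (247, 297, np.float64(57.0)), 15: (247, 297, np.float64(57.0)), 20: (247, 297, np.float64(57.0)), 25: (247, 297, np.float64(57.0)), 30: (247, 297, np.float64(57.0)), 35: (247, 297, np.float64(57.0)), 40: (247, 297, np.float64(57.0)), 45: (247, 297, np.float64(57.0)), 50: (247, 297, np.float64(57.0)), 55: (247, 297, np.float64(57.0)), 60: (247, 297, np.float64(57.0))}
4 {-30: (262, 297, np.float64(40.6)), -25: (262, 297, np.float64(40.6)), -20: (262, 297, np.float64(40.6)), -15: (262, 297, np.float64(40.6)), -10: (262, 297, np.float64(40.6)), -5: (262, 297, np.float64(40.6)), 0: (142, 297, np.floa
[... 1969 characters left out ...]
2, np.float64(9.2)), 0: (177, 187, np.float64(9.1)), 5: (177, 187, np.float64(9.5)), 10: (177, 182, np.float64(8.0))}
28 {-30: (187, 212, np.float64(14.3)), -25: (187, 207, np.float64(14.7)), -20: (187, 207, np.float64(13.4)), -15: (187, 202, np.float64(11.1)), -10: (187, 202, np.float64(9.7)), -5: (187, 197, np.float64(9.7)), 0: (187, 192, np.float64(8.5)), 5: (187, 192, np.float64(6.3)), 10: (187, 192, np.float64(4.7)), 15: (187, 187, np.float64(4.7))}
32 {-30: (202, 222, np.float64(13.2)), -25: (202, 217, np.float64(12.2)), -20: (202, 217, np.float64(12.1)), -15: (202, 212, np.float64(9.5)), -10: (202, 207, np.float64(7.2)), -5: (202, 207, np.float64(7.2)), 0: (202, 202, np.float64(6.1))}
```

```bash
python3 -m creep '[[-0.04,-0.036,-0.02,0,0,0.1],[-0.08,-0.072,-0.04,0,0,0.21],[-0.12,-0.108,-0.069,0,0,0.32],[-0.16,-0.144,-0.069,0,0,0.43],[-0.2,-0.18,-0.069,0,0,0.54],[-0.24,-0.216,-0.069,0,0,0.65],[-0.28,-0.252,-0.069,0,0,0.76],[-0.32,-0.288,-0.069,0,0,0.86],[-0.35,-0.32,-0.069,0,0,0.95],[-0.37,-0.34,-0.069,0,0,1.0]]' 0
python3 -m creep '[[0,0,0,0,0,0],[0,0,0,0,0,0],[0,0,0,0,0,0],[0,0,0,0,0,0],[0,0,0,0,0,0],[0,0,0,0,0,0],[0,0,0,0,0,0],[0,0,0,0,0,0],[0,0,0,0,0,0],[0,0,0,0,0,0]]'
python3 - <<'E'
from h import *
where();snap('wrist','w1')
W=world('w1');print(go(-95,-66,300))
E
```

```text
time: 1.1
position: [449.6, 116.4, 299.4]
tool_rot: [2.062, 2.37, -0.003]
contact_force: [-0.1, 0.4, -0.4]
width: 0.502
time: 2.1
position: [449.6, 116.4, 299.4]
tool_rot: [2.062, 2.37, -0.003]
contact_force: [-0.1, -0.5, -1.1]
width: 0.498
t 2.1 chest tcp [-140.8  -81.8  299.4] toolz [ 0.002 -0.001 -1.   ] tooly [-0.054  0.999 -0.001] F [-0.1 -0.5 -1.1] w 0.498 q [ 0.1  -0.19  1.89 -0.    1.44 -0.04]
[-0.0465, 0.0133, -0.0005, -0.0014, 0.0016, 0.0538]
```

View pics/w1.png

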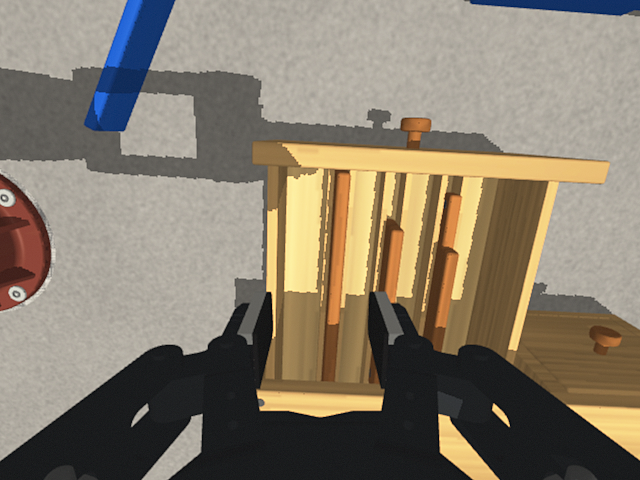

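The wrist view shows the long board from (342,172) down to (330,380), starting right behind the drawer front at v≈172. The top panel's front edge is at v≈385. I'll measure all of these from the depth.

Run:
```python
from h import *
W=world('w1');C=tochest(W);z=np.load('pics/w1.npz');p=z['p'].astype(int)
for v in range(165,385,12):
    r=C[v];m=(abs(r[:,2]-88)<12)&(abs(r[:,1]+62)<25)&(z['d'][v]>0)
    if m.sum()>2: i=np.where(m)[0];print(v,i.min(),i.max(),r[i[0]].round(1),r[i[-1]].round(1))
print('end',[C[v,342].round(1) for v in range(160,182,2)])
m=(abs(C[...,2]-163)<5)&(C[...,0]<-150)&(C[...,0]>-230)
P=C[m];print('front top',P[:,0].min(),P[:,0].max(),P[:,1].min(),P[:,1].max(),np.median(P[:,2]))
for v in(-100,0,100):
    q=P[abs(P[:,1]-v)<8];print(v,np.percentile(q[:,0],[2,98]))
m=(abs(C[...,2]-189)<5)&(abs(C[...,0])<40)&(C[...,1]>-140)&(C[...,1]<300)
P=C[m]
for v in range(-120,300,60):
    q=P[abs(P[:,1]-v)<15]
    if len(q):print('panel',v,q[:,0].min())
for s,y in((-1,-130),(1,130)):
    m=(abs(C[...,2]-118)<4)&(abs(C[...,1]-y)<15);P=C[m];print('side',np.percentile(P[:,1],[2,98]) if len(P) else None)
```

```text
177 337 350 [-176.   -66.8   88. ] [-176.7  -53.8   88.5]
189 336 349 [-164.   -67.    88.1] [-165.   -54.    90.3]
201 335 348 [-150.7  -66.9   82.7] [-152.6  -54.    89.2]
213 334 347 [-137.1  -66.9   78.4] [-140.1  -54.    89.2]
225 334 346 [-126.5  -66.5   88.3] [-127.6  -54.2   89.9]
237 333 346 [-113.2  -66.6   87.5] [-114.1  -53.    87.8]
249 332 345 [-100.4  -66.9   89.1] [-100.9  -53.    88.1]
261 331 344 [-84.9 -66.8  83.6] [-86.7 -52.9  86.5]
273 330 343 [-69.5 -66.9  80.4] [-73.6 -53.2  88.6]
285 329 342 [-53.1 -66.8  76.1] [-59.4 -53.2  88.7]
297 329 341 [-44.4 -66.6  89.1] [-44.7 -53.2  88.1]
309 328 340 [-29.3 -66.8  88.4] [-30.  -53.3  88.3]
321 327 339 [-12.3 -66.8  85.2] [-14.8 -53.3  88.2]
333 326 338 [  5.9 -66.8  81. ] [  0.6 -53.4  88.4]
345 326 337 [ 16.5 -66.3  89.4] [ 15.6 -53.6  89.8]
357 325 336 [ 33.2 -66.4  88.7] [ 32.5 -53.5  88.6]
369 324 335 [ 50.2 -66.6  88.1] [ 47.3 -53.8  91.1]
end [array([-197.3,  -67.8,  163.1]), array([-195.8,  -67.7,  163.4]), array([-194.3,  -67.6,  163.8]), array([-192.8,  -67.5,  164.2]), array([-191.1,  -67.3,  161.7]), array([-181.7,  -61.2,   71.5]), array([-181.2,  -62.2,   88.6]), array([-179.3,  -62.1,   89.2]), array([-177.6,  -62.1,   91.8]), array([-175.5,  -61.9,   90. ]), array([-173.5,  -61.7,   89.5])]
front top -208.5944268995747 -190.38677709695577 -138.31520830686875 141.81683184318976 163.34134588162124
-100 [-208.13001223 -191.0491216 ]
0 [-208.20478461 -191.0710303 ]
100 [-208.33651098 -191.14110963]
panel -120 -1.5036544572408577
panel -60 -1.716979014812291
panel 60 24.46007003332257
panel 180 -1.8795989946908405
side [-131.54431196 -121.84357123]
side [125.38957148 142.90849735]
```

```bash
cat > path.py <<'E'
import numpy as np,heapq
from plan import clr
gx0=-88;u0=-16.5-gx0;h=52
xs=np.arange(-118,-57,3);zs=np.arange(78,262,4);ts=np.arange(0,37,3)
def f(x,z,t): return clr(x+1,z,t,u0,h)   # measured frame sits 1 mm off
C=np.array([[[f(x,z,t) for t in ts] for z in zs] for x in xs])
s=(list(xs).index(-88),0,0)
C[s]=9
best={};pq=[(-9,0,s,None)];par={}
while pq:
    b,l,n,pr=heapq.heappop(pq)
    if n in par: continue
    par[n]=(pr,-b)
    if zs[n[1]]>=254 and ts[n[2]]>=24: break
    for dx in(-1,0,1):
        for dz in(-1,0,1):
            for dt in(-1,0,1):
                m=(n[0]+dx,n[1]+dz,n[2]+dt)
                if m in par or min(m)<0 or m[0]>=len(xs) or m[1]>=len(zs) or m[2]>=len(ts):continue
                c=min(-b,C[m],6)
                if c>0.5: heapq.heappush(pq,(-c,l+abs(dx)+abs(dz)+abs(dt),m,n))
print('maximin',-b)
P=[]
while n: P.append(n);n=par[n][0]
for n in P[::-1]: print(xs[n[0]],zs[n[1]],ts[n[2]],round(C[n],1))
E
python3 path.py
python3 - <<'E'
from h import *
print(go(-88,-60,110));print(go(-88,-60,59))
E
```

```text
maximin 0.5344938687671572
-88 78 0 9.0
-88 82 0 4.0
-88 86 0 5.5
-88 90 0 5.5
-88 94 0 5.5
-88 98 0 5.5
-88 102 0 5.5
-88 106 0 5.5
-88 110 0 5.5
-88 114 0 5.5
-88 118 0 5.5
-88 122 0 5.5
-88 126 3 5.6
-85 130 6 2.5
-82 134 9 0.5
[-0.0535, 0.0192, 0.1895, -0.0014, 0.0016, 0.0538]
[-0.0534, 0.0193, 0.2405, -0.0014, 0.0016, 0.0538]
```

```bash
sed -i 's/-118,-57,3/-118,-57,2/; s/78,262,4/78,262,3/; s/0,37,3/0,33,2/; s/for dz in(-1,0,1)/for dz in(-1,0,1,2,3)/' path.py; time python3 path.py
```

```text
maximin 0.5043928596288936
-88 78 0 9.0
-90 84 0 6.0
-92 84 0 5.5
-92 87 0 5.5
-92 96 0 5.5
-92 105 0 5.5
-92 114 0 5.5
-92 123 0 5.5
-92 132 0 5.5
-92 141 0 5.5
-92 150 2 3.7
-92 159 4 2.1
-92 168 6 0.5
real	0m43.448s
user	0m43.743s
sys	0m0.044s
```

```bash
sed -i 's/-118,-57,2/-170,-71,2/; s/78,262,3/78,262,4/; s/0,33,2/0,35,3/; s/zs\[n\[1\]\]>=254 and ts\[n\[2\]\]>=24/xs[n[0]]<=-168/' path.py; sed -i 's/,80)/,40)/; s/,20)\])/,10)])/' plan.py; time python3 path.py
```

```text
maximin 5.171792056015612
-88 78 0 9.0
-90 86 0 7.5
-90 94 0 7.5
-90 106 0 7.5
-90 118 0 7.5
-90 130 0 7.5
-88 142 3 6.7
-86 154 6 6.1
-84 162 9 5.9
-82 170 12 5.2
-82 174 15 5.2
-80 174 18 5.4
-80 182 21 6.4
-82 182 24 9.8
-84 182 24 9.5
-86 182 24 8.7
-88 182 24 7.4
-90 182 24 6.5
-92 182 24 6.1
-94 182 24 6.1
-96 186 24 7.7
-98 186 24 6.9
-100 186 24 6.6
-102 186 24 6.5
-104 190 24 8.1
-106 190 24 7.4
-108 190 24 7.2
-110 190 24 6.5
-112 194 24 8.5
-114 194 24 7.9
-116 194 24 7.8
-118 194 24 6.7
-120 194 24 5.3
-122 198 24 8.4
-124 198 24 8.3
-126 198 24 6.9
-128 198 24 5.6
-130 202 24 8.9
-132 202 24 8.5
-134 202 24 7.1
-136 202 24 6.0
-138 202 24 5.5
-140 202 24 5.4
-142 206 24 7.4
-144 206 24 6.4
-146 206 24 6.0
-148 206 24 6.0
-150 210 24 7.7
-152 210 24 6.9
-154 210 24 6.6
-156 210 24 6.5
-158 214 24 8.0
-160 214 24 7.3
-162 214 24 7.1
-164 214 24 6.6
-166 218 24 8.4
-168 218 24 7.8
real	0m24.395s
user	0m24.648s
sys	0m0.053s
```

```bash
python3 -m creep '[[-0.01,0.004,0.02,0,0,0.01],[-0.02,0.008,0.04,0,0,0.02],[-0.03,0.012,0.06,0,0,0.03],[-0.04,0.016,0.08,0,0,0.04],[-0.05,0.019,0.1,0,0,0.05],[-0.0535,0.019,0.13,0,0,0.054],[-0.0535,0.019,0.16,0,0,0.054],[-0.0535,0.019,0.175,0,0,0.054],[-0.0535,0.019,0.175,0,0,0.054],[-0.0535,0.019,0.175,0,0,0.054]]' -0.1
python3 - <<'E'
from h import *
where();print(go(-88,-60,59));snap('wrist','w2')
E
```

```text
time: 3.15
position: [475.8, 65.6, 124.7]
tool_rot: [2.126, 2.313, -0.003]
contact_force: [-0.6, -0.3, -0.2]
width: 0.452
t 3.15 chest tcp [-87.9 -60.  124.7] toolz [ 0.002 -0.001 -1.   ] tooly [ 0.     1.    -0.001] F [-0.6 -0.3 -0.2] w 0.452 q [-0.01  0.03  2.04 -0.    1.08 -0.09]
[0.0002, 0.0001, 0.0657, -0.0013, 0.0017, -0.0004]
```

View pics/w2.png

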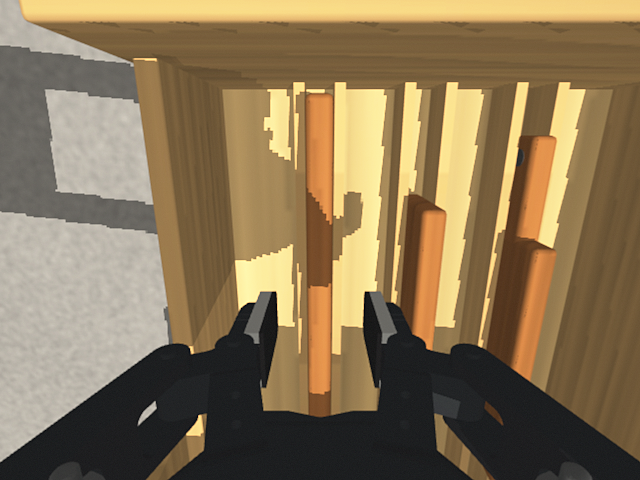

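The long board is centred between the pads (column 320), with the other two to the right at x≈425 and x≈530. Before going down I check where the camera sits relative to the drawer front.

```bash
python3 - <<'E'
from h import *
c=cams.get_calibration('wrist');print(tochest(-np.array(c['R']).T@np.ravel(c['t'])))
E
python3 -m creep '[[0,0,0.01,0,0,0],[0,0,0.02,0,0,0],[0,0,0.03,0,0,0],[0,0,0.04,0,0,0],[0,0,0.045,0,0,0],[0,0,0.05,0,0,0],[0,0,0.055,0,0,0],[0,0,0.06,0,0,0],[0,0,0.065,0,0,0],[0,0,0.066,0,0,0]]'
python3 -m creep '[[0,0,0,0,0,0],[0,0,0,0,0,0],[0,0,0,0,0,0],[0,0,0,0,0,0],[0,0,0,0,0,0],[0,0,0,0,0,0],[0,0,0,0,0,0],[0,0,0,0,0,0],[0,0,0,0,0,0],[0,0,0,0,0,0]]' -1 90
python3 -c "
from h import *
where()"
```

```text
[-161.2184661   -59.22141451  268.55717955]
time: 4.2
position: [476.2, 65.5, 58.9]
tool_rot: [2.125, 2.312, -0.002]
contact_force: [-0.0, 0.1, 0.0]
width: 0.451
time: 5.2
position: [476.3, 65.5, 59.0]
tool_rot: [2.125, 2.312, -0.002]
contact_force: [-0.1, -0.2, 1.9]
width: 0.15
t 5.2 chest tcp [-87.8 -59.5  59. ] toolz [ 0.002 -0.    -1.   ] tooly [ 0.  1. -0.] F [-0.1 -0.2  1.9] w 0.15 q [-0.01  0.14  2.07 -0.    0.93 -0.09]
```

Gripped: width 0.15 × 85 ≈ 13 mm against the 14 mm board. I lift it straight first, and work out the tilt rows in the meantime.

```bash
python3 -m creep '[[0,0,-0.004,0,0,0],[0,0,-0.009,0,0,0],[0.001,0,-0.015,0,0,0],[0.001,0,-0.022,0,0,0],[0.002,0,-0.029,0,0,0],[0.002,0,-0.036,0,0,0],[0.002,0,-0.042,0,0,0],[0.002,0,-0.047,0,0,0],[0.002,0,-0.05,0,0,0],[0.002,0,-0.051,0,0,0]]' - 110
cat > rows.py <<'E'
from h import *
from plan import clr
def plan(wps,u0=71.5,h=52):
    s=manip.observe();p=tochest(s['position']);R=B.T@Ro.from_rotvec(s['tool_rot']).as_matrix()
    th0=np.arctan2(-R[0,2],-R[2,2]);prev=None
    for x,z,t in wps:
        r=np.deg2rad(t);d=np.array([x-18.7*np.sin(r),-59.5,z-18.7*np.cos(r)])-p
        d=R.T@d/1000
        print((x,z,t),'row',d.round(4),round(r-th0,3),'clr',round(clr(x+1,z,t,u0,h),1),'mid',round(clr((x+prev[0])/2+1,(z+prev[1])/2,(t+prev[2])/2,u0,h),1) if prev else '')
        prev=(x,z,t)
E
python3 - <<'E'
from rows import *
where()
plan([(-90,130,0),(-88,142,3),(-86,154,6),(-84,162,9),(-82,170,12),(-81,174,15),(-80,178,18),(-81,181,21),(-83,182,24),(-90,185,26),(-100,191,28),(-110,197,28.5),(-130,208,29),(-150,219,29),(-170,230,29),(-190,241,29),(-210,252,29),(-230,263,29)])
E
```

```text
time: 6.2
position: [476.4, 67.6, 110.5]
tool_rot: [2.125, 2.312, -0.001]
contact_force: [0.6, 1.0, -1.5]
width: 0.145
t 6.2 chest tcp [-89.9 -59.3 110.5] toolz [ 0.002  0.    -1.   ] tooly [0. 1. 0.] F [ 0.6  1.  -1.5] w 0.145 q [-0.    0.05  2.04 -0.    1.04 -0.09]
(-90, 130, 0) row [ 0.0001 -0.0002 -0.0008] 0.002 clr 7.5 mid 
(-88, 142, 3) row [-0.0009 -0.0002 -0.0128] 0.054 clr 6.7 mid 7.0
(-86, 154, 6) row [-0.002  -0.0002 -0.0249] 0.107 clr 6.1 mid 6.3
(-84, 162, 9) row [-0.003  -0.0002 -0.033 ] 0.159 clr 5.9 mid 5.7
(-82, 170, 12) row [-0.0041 -0.0002 -0.0412] 0.211 clr 5.2 mid 5.6
(-81, 174, 15) row [-0.0041 -0.0002 -0.0454] 0.264 clr 5.3 mid 5.6
(-80, 178, 18) row [-0.0042 -0.0002 -0.0497] 0.316 clr 5.4 mid 4.9
(-81, 181, 21) row [-0.0023 -0.0002 -0.0531] 0.368 clr 5.0 mid 5.0
(-83, 182, 24) row [ 0.0006 -0.0002 -0.0544] 0.421 clr 9.6 mid 6.8
(-90, 185, 26) row [ 0.0082 -0.0002 -0.0577] 0.456 clr 8.6 mid 10.4
(-100, 191, 28) row [ 0.0188 -0.0002 -0.064 ] 0.49 clr 8.1 mid 8.3
(-110, 197, 28.5) row [ 0.0289 -0.0002 -0.0701] 0.499 clr 12.5 mid 10.3
(-130, 208, 29) row [ 0.049  -0.0002 -0.0812] 0.508 clr 17.2 mid 16.8
(-150, 219, 29) row [ 0.069  -0.0002 -0.0923] 0.508 clr 16.9 mid 17.1
(-170, 230, 29) row [ 0.089  -0.0002 -0.1033] 0.508 clr 16.9 mid 17.1
(-190, 241, 29) row [ 0.109  -0.0002 -0.1144] 0.508 clr 17.1 mid 16.8
(-210, 252, 29) row [ 0.1289 -0.0002 -0.1254] 0.508 clr 16.7 mid 16.8
(-230, 263, 29) row [ 0.1489 -0.0002 -0.1364] 0.508 clr 16.6 mid 17.0
```

```bash
cat >> h.py <<'E'
def slope(f):
    "visible upper edge of the board in chest axes"
    snap('wrist',f);C=tochest(world(f));p=np.load('pics/'+f+'.npz')['p'].astype(int)
    for v in range(60,300,24):
        m=(p[v,:,0]-p[v,:,2]>70)&(abs(C[v,:,1]+60)<9)&(p[v,:,1]<0.72*p[v,:,0])
        m&=(C[v,:,2]>40)
        if m.sum()>4: print(v,C[v][m].mean(0).round(1),end=' ')
    print()
E
python3 - <<'E'
from h import *
slope('w3')
E
```

```text
84 [-177.9  -59.2  141.8] 108 [-171.3  -59.2  141.7] 132 [-164.4  -59.   141.9] 156 [-157.5  -59.   144.3] 180 [-150.   -58.7  141.7] 204 [-142.3  -59.1  141.7] 228 [-135.   -58.6  144.7] 252 [-125.9  -59.   141.7] 276 [-118.4  -59.   144.6]
```

The board is level, with its top at 142 mm as planned and no slip. Now the tilt.

```bash
python3 -m creep '[[0,0,-0.004,0,0.018,0],[-0.001,0,-0.0128,0,0.054,0],[-0.002,0,-0.025,0,0.107,0],[-0.003,0,-0.033,0,0.159,0],[-0.004,0,-0.041,0,0.211,0],[-0.004,0,-0.0455,0,0.264,0],[-0.004,0,-0.0495,0,0.316,0],[-0.0023,0,-0.053,0,0.368,0],[-0.001,0,-0.0538,0,0.395,0],[0.0006,0,-0.0544,0,0.42,0]]'
python3 - <<'E'
from rows import *
where();slope('w4')
plan([(-83,182,24),(-90,185,26),(-100,191,28),(-110,197,28.5),(-120,202.5,29),(-135,211,29),(-150,219,29),(-170,230,29),(-190,241,29),(-210,252,29),(-230,263,29),(-270,285,29),(-310,320,29)])
E
```

```text
time: 7.25
position: [476.1, 68.0, 164.6]
tool_rot: [-1.899, -2.065, -0.404]
contact_force: [-0.5, 0.5, -1.4]
width: 0.147
t 7.25 chest tcp [-90.3 -59.5 164.6] toolz [-0.407  0.    -0.913] tooly [0.001 1.    0.   ] F [-0.5  0.5 -1.4] w 0.147 q [-0.26  0.03  2.01  0.41  1.28 -0.5 ]
84 [-158.   -59.1  229.5] 108 [-152.   -59.2  226.8] 132 [-145.7  -59.2  224. ] 156 [-138.3  -59.4  223.6] 180 [-132.5  -59.2  218.1] 204 [-125.5  -59.3  214.9] 228 [-117.7  -59.2  214.5] 252 [-110.5  -59.3  208.3] 276 [-102.4  -59.3  210.5] 
(-83, 182, 24) row [ 0.0005  0.0001 -0.0004] -0.001 clr 9.6 mid 
(-90, 185, 26) row [ 0.0087  0.0001 -0.0003] 0.034 clr 8.6 mid 10.4
(-100, 191, 28) row [ 0.021   0.0001 -0.0018] 0.069 clr 8.1 mid 8.3
(-110, 197, 28.5) row [ 0.0327  0.0001 -0.0032] 0.077 clr 12.5 mid 10.3
(-120, 202.5, 29) row [ 0.0443  0.0001 -0.0041] 0.086 clr 16.4 mid 14.4
(-135, 211, 29) row [ 0.0614  0.0001 -0.0058] 0.086 clr 17.1 mid 17.1
(-150, 219, 29) row [ 0.0784  0.     -0.007 ] 0.086 clr 16.9 mid 17.0
(-170, 230, 29) row [ 0.1011  0.     -0.0088] 0.086 clr 16.9 mid 17.1
(-190, 241, 29) row [ 0.1239  0.     -0.0107] 0.086 clr 17.1 mid 16.8
(-210, 252, 29) row [ 0.1466 -0.     -0.0126] 0.086 clr 16.7 mid 16.8
(-230, 263, 29) row [ 0.1694 -0.     -0.0145] 0.086 clr 16.6 mid 17.0
(-270, 285, 29) row [ 2.149e-01 -1.000e-04 -1.830e-02] 0.086 clr 16.5 mid 17.0
(-310, 320, 29) row [ 2.657e-01 -1.000e-04 -3.390e-02] 0.086 clr 27.8 mid 22.1
```

View pics/w4.png

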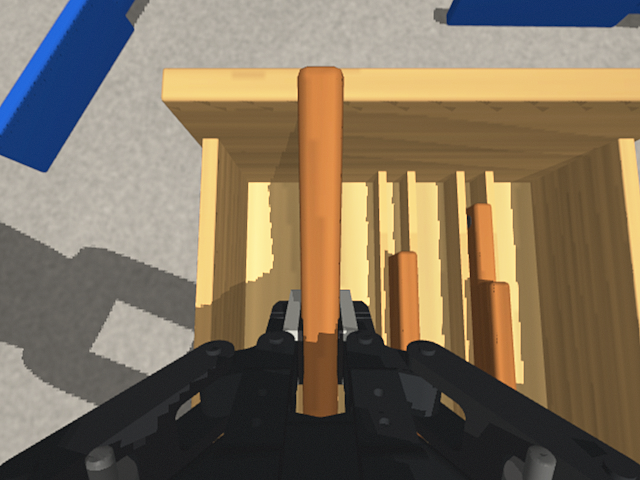

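The board is tilted 24° as planned, its front end at (320,70) is over the drawer front, and the other boards are undisturbed. Now I draw it out along the slant.

```bash
python3 -m creep '[[0.0045,0,0,0,0.017,0],[0.0087,0,0,0,0.034,0],[0.021,0,-0.0018,0,0.069,0],[0.0327,0,-0.0032,0,0.077,0],[0.0443,0,-0.0041,0,0.086,0],[0.0614,0,-0.0058,0,0.086,0],[0.0784,0,-0.007,0,0.086,0],[0.095,0,-0.0083,0,0.086,0],[0.106,0,-0.0092,0,0.086,0],[0.112,0,-0.0097,0,0.086,0]]'
python3 - <<'E'
from rows import *
where();slope('w5')
plan([(-180,235.5,29),(-220,257.5,29),(-270,290,29),(-290,360,29),(-290,420,29),(-290,440,29)])
E
```

```text
time: 8.3
position: [467.7, 167.1, 219.7]
tool_rot: [-1.846, -2.011, -0.478]
contact_force: [0.5, -0.5, -1.1]
width: 0.142
t 8.3 chest tcp [-189.8  -59.5  219.7] toolz [-0.485  0.    -0.875] tooly [-0.001  1.     0.001] F [ 0.5 -0.5 -1.1] w 0.142 q [-0.1  -0.05  1.99  0.51  1.33 -0.35]
84 [-251.6  -59.6  290.4] 108 [-244.5  -59.3  289.2] 132 [-239.9  -59.6  283.7] 156 [-233.7  -59.5  280.2] 180 [-227.2  -59.5  276.7] 204 [-220.5  -59.5  273. ] 228 [-213.6  -59.3  269. ] 252 [-206.2  -59.5  265.2] 276 [-198.3  -59.3  263.8] 
(-180, 235.5, 29) row [-0.0012 -0.0001  0.0002] -0.0 clr 16.8 mid 
(-220, 257.5, 29) row [ 0.0444 -0.      0.0004] -0.0 clr 17.0 mid 16.8
(-270, 290, 29) row [ 1.039e-01  1.000e-04 -3.800e-03] -0.0 clr 21.2 mid 18.7
(-290, 360, 29) row [ 1.553e-01  1.000e-04 -5.530e-02] -0.0 clr 72.4 mid 46.7
(-290, 420, 29) row [ 0.1844  0.0002 -0.1078] -0.0 clr 124.8 mid 98.6
(-290, 440, 29) row [ 0.1941  0.0002 -0.1253] -0.0 clr 140.7 mid 133.6
```

```bash
python3 -m creep '[[0.012,0,0,0,0,0],[0.028,0,0,0,0,0],[0.044,0,0,0,0,0],[0.064,0,0,0,0,0],[0.084,0,-0.002,0,0,0],[0.104,0,-0.004,0,0,0],[0.12,0,-0.02,0,0,0],[0.137,0,-0.037,0,0,0],[0.15,0,-0.05,0,0,0],[0.158,0,-0.058,0,0,0]]'
python3 -m creep '[[0.008,0,-0.014,0,0,0],[0.018,0,-0.032,0,0,0],[0.028,0,-0.05,0,0,0],[0.034,0,-0.061,0,0,0],[0.039,0,-0.07,0,0,0],[0.042,0,-0.076,0,0,0],[0.044,0,-0.079,0,0,0],[0.044,0,-0.079,0,0,0],[0.044,0,-0.079,0,0,0],[0.044,0,-0.079,0,0,0]]'
python3 - <<'E'
from rows import *
where();slope('w6');snap('scene','s6')
E
```

```text
time: 9.35
position: [458.7, 277.6, 349.3]
tool_rot: [-1.845, -2.012, -0.481]
contact_force: [-0.1, 0.9, -1.8]
width: 0.145
time: 10.35
position: [458.1, 277.6, 438.7]
tool_rot: [-1.845, -2.011, -0.479]
contact_force: [0.7, -0.9, -2.4]
width: 0.144
t 10.35 chest tcp [-300.7  -59.7  438.7] toolz [-0.485  0.001 -0.874] tooly [-0.001  1.     0.001] F [ 0.7 -0.9 -2.4] w 0.144 q [ 0.13 -0.17  1.7   0.51  1.59  0.06]
84 [-361.   -59.9  511.4] 108 [-355.3  -59.8  508.4] 132 [-350.7  -59.9  502.9] 156 [-344.5  -59.7  499.4] 180 [-338.1  -59.6  495.7] 204 [-331.4  -59.8  492. ] 228 [-324.4  -59.6  488.1] 252 [-316.   -59.8  489.9] 276 [-309.5  -59.5  479.8]
```

View pics/s6.png

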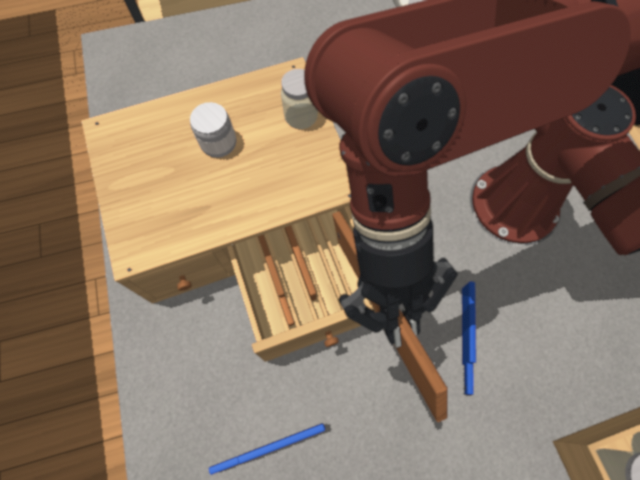

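The board is held clear of everything, with its front at (443,400) and its rear at about (340,215) in the picture. The jar (300,100), tin (212,130), the two short boards and the drawer front (255,347)–(395,298) are where they were in the first picture. Handing in.

```bash
python3 -c "
from h import *
where();print(workorder.job_done());where()"
```

```text
t 10.45 chest tcp [-300.7  -59.7  439. ] toolz [-0.485  0.001 -0.874] tooly [-0.001  1.     0.002] F [ 0.6  1.4 -1.7] w 0.146 q [ 0.13 -0.17  1.7   0.51  1.59  0.06]
the job is handed in; nothing more can be done
None
the job is handed in; nothing more can be done
```

The long board is out of the drawer and still in the gripper, and I handed the job in at 10.45 s of the 42 s allowed. The hand-in reports no verdict.

- **What I did:** I gripped the board by its upper edge in the slot at chest y = -62 mm. I lifted it about 52 mm, tilted its front end up to 24° and then 29°, drew it out slantwise over the drawer front, and raised it.
- **Grip:** the board kept the tool's tilt, with no slip seen. The force readings taken after each move stayed within about 3 N, roughly the board's weight, with no sign of contact. The last opening reading was 0.146 (about 12 mm); the board is 14 mm thick.
- **Height:** the board's lowest corner is about 295 mm above the worktop, roughly 105 mm above the chest's top. That figure is worked out from the grip pose.
- **Everything else:** in the last scene picture the drawer is still open, and the two short boards, the jar and the tin look unmoved. I judged that by eye against the first picture and did not measure it.

No check failed or disagreed beyond 1–2 mm of offset between the measured and stated chest and slot positions.

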